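# Find the loaded parts tin and kit it

## Robot

A 6-joint arm with a two-finger parallel gripper is mounted at the origin on the work surface. World frame = base frame: x ahead of the robot, y to its left, z up, the work surface at z = 0. Lengths are in m, angles in degrees, forces in N, time in s.
With the tool pointing down it reaches from about 0.375 to 0.9 m from the base axis. Payload 3.1 kg.
Tool frame: the origin (TCP) lies on the centre line of the jaws, within the pads' length; the fingertips stand 25 mm ahead of it and the grasp point (between the pads) lies 6 mm ahead of it; z points along the fingers, y is the line along which they close (so a half turn about z gives the same grasp; the last joint's range is limited). The gripper opens to 87 mm and grips with 3 to 60 N. Pads are 19 mm wide; open, the fingers measure 117 mm over their backs; the gripper's body (75 mm by 190 mm) begins 51 mm behind the grasp point.
Start: joints at [-76.232, 30.224, 82.088, -0, 67.689, -10.227], TCP at [0.254, -0.571, 0.248] pointing down, gripper open.
Joint ranges: [-176.69, 176.69], [-43.24, 126.21], [12.49, 139.97], [-82, 262], [0, 151.66], [-163.58, 163.58]. Speed limits (degrees/s): [159.86, 159.86, 180, 180, 180, 180].

## Interface

Orientations are given as a 3x3 rotation matrix whose columns are the frame's x, y, z axes.
In Python, from rig import bot, cams, models gives the robot as it stands. The module is installed in compiled form; this text tells all that it offers.
- The arm moves only by the shell command python3 -m handwheel 'ROWS' [OPENING]. ROWS is JSON, a list of rows, each a list of 6 numbers: the shift along the world's x, y, z each as a share of 1 m, from -1 to 1, then the turn, a rotation vector about the world's x, y, z each as a share of 2 rad, from -1 to 1. In form: [[dx, dy, dz, wx, wy, wz], ...]. A call has exactly 8 rows; each row is the pose to reach, as a shift and turn from the pose commanded when the call began; what a row does not reach only later rows make up. A row lasts 1/12 s, in which the tool goes at most 41.7 mm and 7.16 degrees, less where a joint would pass 70% of its speed; a pose out of reach is approached as far as the arm can. A call with a number of a shift or a turn outside -1 to 1 is refused whole. A call with a gripper value outside its range is refused whole. OPENING is the opening, from -1 (shut) to 1 (fully open), so that 0 is half open, set as the call begins (- or left out, the last holds). The fingers move at their own pace and stop on an object; the grip force is fixed at half the most. Time passes only in rows, so rows that repeat a pose let the fingers close, or fill a call up. It gives the time, the measured TCP pose, the force, the opening and the grip force at its end, in the units of the state.
- bot.read_state(): the state, without advancing time (a new reading comes with each control period).
- cams.capture(name): name is "side" or "top"; returns (picture, depth): 400x640x3 uint8, blue, green, red; 400x640 float32, m along the optical axis (not along the pixel's ray), 0 where there is no reading.
- cams.calibration(name): a dict with "mtx" (3x3 intrinsics, pixels), "R" (3x3) and "t" (3): a world point X has camera coordinates R X + t. Camera axes: x right, y down, z forward; pixel columns grow to the right and rows downward; lengths in m; the calibration is good to about 2 mm. A picture is of the moment at which its call begins. calibration takes no time and is no camera call.
- bot.hand_in(): hands the job in; it is judged then, once.
Trained networks look in the newest picture that a camera, given by its name, has taken for a name from the list of things; names that differ only in an ending like _2 or _b are one class to them, and where a whole thing is asked for, a point or a joint stands for the part that bears it (a point fixed in the world has none). Each returns a list of dicts, best first, with "conf" (0 to 1); they miss things now and then, are a little off and sometimes report something else, mostly with a low value. They report only what shows in the picture. A call takes as long as a camera call. They do not tell look-alikes from the thing itself.
- models.spot_in(query, camera): "position" ([column, row] in pixels, amid what is visible of it).
- models.tip_of(query, camera): "position" ([column, row] in pixels: a listed point, or the origin of a listed thing).
The state is a dict: "time_s": time; "joint_positions": joint angles; "qvel": joint speeds; "tau": joint torques, N m; "position": TCP position; "tcp_rot": TCP orientation; "force": force on the tool from outside, world axes, zero at the start; "moment": the same for the moment, N m; "opening": opening from 0.0 (shut) to 1.0 (fully open); "grasp_force": force on a finger pad.
Only numpy, scipy, OpenCV 4.12 (cv2) and the standard library are available. Lean on these libraries where they do the work, as an engineer would, in place of code of your own. Each camera call takes 0.05 s, during which the arm holds its last target. There are 200 camera calls.

## Task

One of the four look-alike closed tins in the sloping rack holds the brass heat-sink core for this board, the other three only a foam blank: heft them to find the heavy one. Stand the heavy tin upright on the floor of the kit tray, in the half beside the white paste jar (not the half with the circuit board), setting it down gently, and leave each light tin standing seated in a bay of the rack. Do not disturb the board, the jar or the other things on the bench.

Things in the scene. Friction and masses are not known exactly. Their poses are not given: they have to be found in the camera images.
- tin_a_mid (a point): one of four identical-looking closed tins, aluminium, black lid, 44 mm diameter, 66 mm tall, standing in a bay of the rack along the z of bays. One (unknown which) holds a brass core, 0.35 to 0.49 kg in all; the others a foam blank, 0.07 to 0.11 kg. Point: the tin's centre, half-way up (33 mm above its underside); z runs from base to lid
- tin_b_mid (a point): one of four identical-looking closed tins, aluminium, black lid, 44 mm diameter, 66 mm tall, standing in a bay of the rack along the z of bays. One (unknown which) holds a brass core, 0.35 to 0.49 kg in all; the others a foam blank, 0.07 to 0.11 kg. Point: the tin's centre, half-way up (33 mm above its underside); z runs from base to lid
- tin_c_mid (a point): one of four identical-looking closed tins, aluminium, black lid, 44 mm diameter, 66 mm tall, standing in a bay of the rack along the z of bays. One (unknown which) holds a brass core, 0.35 to 0.49 kg in all; the others a foam blank, 0.07 to 0.11 kg. Point: the tin's centre, half-way up (33 mm above its underside); z runs from base to lid
- tin_d_mid (a point): one of four identical-looking closed tins, aluminium, black lid, 44 mm diameter, 66 mm tall, standing in a bay of the rack along the z of bays. One (unknown which) holds a brass core, 0.35 to 0.49 kg in all; the others a foam blank, 0.07 to 0.11 kg. Point: the tin's centre, half-way up (33 mm above its underside); z runs from base to lid
- bays: sloping trough of the grey rack, fixed. Origin: middle of its floor, 55 mm above the bench. z: normal to the floor, leaning 26 degrees from vertical to the rack's front (robot side); y: level, along the row; x: up the slope to the rear. Bay centres y = -124, -41, 41, 124 mm; inside x -32 to 32. Front lip 24 mm high, back wall 44, dividers 8 (4 thick), end walls 18 (y = -170, 170)
- spindle_mid (a point): middle of the rack's level spindle, 200 mm above the bench, along the row; four solder reels, 58 mm diameter, fixed on it along its whole length. It is 77 mm up x and 124 mm up z from the origin of bays: no room for a vertical hand over a tin, but a hand leaning like the tin passes in front of the reels. Upright plates 188 mm either side carry it, 224 mm tall
- tray: black open kit tray, fixed, 220 mm (x) by 160 mm (y), walls 22 mm high and 4 thick, floor 4 thick. Origin: centre of its underside; x points away from the robot, z up. A 14 mm high divider at x = 0 parts it: the front half (x -106 to -2 mm) is for the tin and holds the paste jar near +y; the rear half holds the board. A blue fume extractor, 220 mm tall, stands behind it
- board: green circuit board 75 x 120 mm on short feet, 17 mm high with its parts, loose in the tray's rear half; origin at the centre of its underside
- paste_jar: white jar with red lid, 42 mm diameter, 46 mm tall, standing loose in the tray's front half at its +y end; origin at the centre of its underside
- flux_bottle: amber bottle with red cap, 42 mm diameter, 135 mm tall, loose on the bench between rack and tray; origin at the centre of its underside
- solder_reel: white solder reel standing on end, 58 mm diameter, 50 mm tall, loose on the bench in front of the rack; origin at the centre of its underside
- wipe_cup: dark open cup, 68 mm diameter, 75 mm tall, loose on the bench; origin at the centre of its underside
- driver: screwdriver 160 mm long lying loose on the bench left of the rack; origin under its middle, x along it
Things that resemble listed ones, but are neither listed nor needed, are in the scene too. What is shaped like the part that bears tin_c_mid but green or orange is not meant.

How it is judged (in metres and radians):
On the way:
1. a tin is lifted clear of its bay (z of any of tin_a_mid, tin_b_mid, tin_c_mid, tin_d_mid in the frame of bays above 0.058 m), for 0.1 s.
At the end, for the whole second after the job is handed in: The loaded tin stands upright (within 5 degrees) on the tray floor in the front half, its centre 15 to 90 mm in front of the divider; the three light tins stand seated in bays of the rack (within 6 degrees of its normal); all at rest, nothing else disturbed (((contact force between tin_a and tray above 2.5 N and x of tin_a_mid in the frame of tray between -0.09 and -0.015 m and horizontal distance between tin_a_mid and tray below 0.1 m and z of tin_a_mid in the frame of tray between 0.035 and 0.041 m and angle between tin_a_mid's own z axis and vertical below 0.1 rad and z of tin_b_mid in the frame of bays between 0.027 and 0.038 m and angle between the z axis of each of tin_b_mid, tin_c_mid, tin_d_mid and the z axis of bays, either way round below 0.12 rad and distance between each of tin_b_mid, tin_c_mid, tin_d_mid and bays below 0.155 m and z of tin_c_mid in the frame of bays between 0.027 and 0.038 m and z of tin_d_mid in the frame of bays between 0.027 and 0.038 m) or (contact force between tin_b and tray above 2.5 N and x of tin_b_mid in the frame of tray between -0.09 and -0.015 m and horizontal distance between tin_b_mid and tray below 0.1 m and z of tin_b_mid in the frame of tray between 0.035 and 0.041 m and angle between tin_b_mid's own z axis and vertical below 0.1 rad and z of tin_a_mid in the frame of bays between 0.027 and 0.038 m and angle between the z axis of each of tin_a_mid, tin_c_mid, tin_d_mid and the z axis of bays, either way round below 0.12 rad and distance between each of tin_a_mid, tin_c_mid, tin_d_mid and bays below 0.155 m and z of tin_c_mid in the frame of bays between 0.027 and 0.038 m and z of tin_d_mid in the frame of bays between 0.027 and 0.038 m) or (contact force between tin_c and tray above 2.5 N and x of tin_c_mid in the frame of tray between -0.09 and -0.015 m and horizontal distance between tin_c_mid and tray below 0.1 m and z of tin_c_mid in the frame of tray between 0.035 and 0.041 m and angle between tin_c_mid's own z axis and vertical below 0.1 rad and z of tin_a_mid in the frame of bays between 0.027 and 0.038 m and angle between the z axis of each of tin_a_mid, tin_b_mid, tin_d_mid and the z axis of bays, either way round below 0.12 rad and distance between each of tin_a_mid, tin_b_mid, tin_d_mid and bays below 0.155 m and z of tin_b_mid in the frame of bays between 0.027 and 0.038 m and z of tin_d_mid in the frame of bays between 0.027 and 0.038 m) or (contact force between tin_d and tray above 2.5 N and x of tin_d_mid in the frame of tray between -0.09 and -0.015 m and horizontal distance between tin_d_mid and tray below 0.1 m and z of tin_d_mid in the frame of tray between 0.035 and 0.041 m and angle between tin_d_mid's own z axis and vertical below 0.1 rad and z of tin_a_mid in the frame of bays between 0.027 and 0.038 m and angle between the z axis of each of tin_a_mid, tin_b_mid, tin_c_mid and the z axis of bays, either way round below 0.12 rad and distance between each of tin_a_mid, tin_b_mid, tin_c_mid and bays below 0.155 m and z of tin_b_mid in the frame of bays between 0.027 and 0.038 m and z of tin_c_mid in the frame of bays between 0.027 and 0.038 m)) and linear speed of each of tin_a, tin_b, tin_c, tin_d below 0.02 m/s); the robot touches nothing.
It fails at once if the circuit board or the paste jar in the tray is moved more than 20 mm, or the jar tipped (distance of any of board, paste_jar from where it was at the start of the episode above 0.02 m or angle between paste_jar's own z axis and vertical above 0.5 rad).
It fails at once if another thing on the bench (flux bottle, solder reel, cup, screwdriver) is moved more than 30 mm or knocked over (distance of any of flux_bottle, solder_reel, wipe_cup, driver from where it was at the start of the episode above 0.03 m or angle between any of flux_bottle, solder_reel, wipe_cup's own z axis and vertical above 0.5 rad).
It fails at once if a tin is dropped into the tray (falls free at over 0.5 m/s there) or banged into it (over 60 N) (contact force between any of tin_a, tin_b, tin_c, tin_d and tray above 60 N or (linear speed of tin_a above 0.5 m/s and horizontal distance between tin_a_mid and tray below 0.12 m and contact force between the fingers and tin_a below 0.5 N) or (linear speed of tin_b above 0.5 m/s and horizontal distance between tin_b_mid and tray below 0.12 m and contact force between the fingers and tin_b below 0.5 N) or (linear speed of tin_c above 0.5 m/s and horizontal distance between tin_c_mid and tray below 0.12 m and contact force between the fingers and tin_c below 0.5 N) or (linear speed of tin_d above 0.5 m/s and horizontal distance between tin_d_mid and tray below 0.12 m and contact force between the fingers and tin_d below 0.5 N)).
It also fails if it takes over 70 s, if anything falls off the work surface, if the arm or the gripper's body presses on something with over 40 N, if the wrist force passes 120 N, or if a joint passes its speed limit or range.

## Working session

There is one attempt and no reset: what is moved stays moved. The work goes in short steps, Python scripts to look and compute and a shell command to move; the robot and the scene stay as the last step left them, time stands still between calls to the robot, and variables do not carry over. Pictures are saved under pics/ and viewed, at most 10 in all, crops included, and the job is handed in when it is done.

```bash
mkdir -p pics; cat > h.py <<'E'
import numpy as np, cv2
from rig import bot, cams, models
def ray(cam,px):
    c=cams.calibration(cam); K=np.array(c["mtx"]);R=np.array(c["R"]);t=np.array(c["t"])
    d=R.T@np.linalg.inv(K)@np.array([px[0],px[1],1.]); return -R.T@t, d
def atz(cam,px,z):
    o,d=ray(cam,px); return o+d*(z-o[2])/d[2]
def cloud(cam,dep):
    c=cams.calibration(cam); K=np.array(c["mtx"]);R=np.array(c["R"]);t=np.array(c["t"])
    v,u=np.mgrid[:dep.shape[0],:dep.shape[1]]
    P=np.stack([(u-K[0,2])/K[0,0]*dep,(v-K[1,2])/K[1,1]*dep,dep],-1)
    return (P-t)@R
def proj(cam,X):
    c=cams.calibration(cam); p=np.array(c["mtx"])@(np.array(c["R"])@X+np.array(c["t"])); return p[:2]/p[2]
E
python3 - <<'E'
from h import *
for n in ["side","top"]:
    im,d=cams.capture(n); cv2.imwrite(f"pics/{n}0.png",im); np.save(f"{n}0.npy",d)
    C=cloud(n,d)
    c=cams.calibration(n); print(n,-np.array(c["R"]).T@np.array(c["t"]))
    for q in ["tin_a_mid","bays","spindle_mid","tray","board","paste_jar","flux_bottle","solder_reel","wipe_cup","driver"]:
        for r in models.tip_of(q,n)[:5]:
            u,v=r["position"]; X=C[int(min(v,399)),int(min(u,639))]
            print(q,[round(u),round(v)],round(r["conf"],2),X.round(3))
s=bot.read_state(); print(s)
E
```

```text
side [0.89699614 0.5133515  1.03536028]
tin_a_mid [308, 209] 0.67 [0.613 0.043 0.209]
tin_a_mid [305, 160] 0.62 [ 0.456 -0.226  0.032]
bays [334, 243] 0.96 [0.577 0.115 0.1  ]
spindle_mid [331, 220] 0.87 [0.579 0.1   0.202]
spindle_mid [374, 261] 0.5 [0.564 0.25  0.208]
tray [291, 151] 0.84 [ 0.462 -0.3    0.006]
tray [305, 210] 0.42 [ 0.587 -0.017  0.101]
board [274, 156] 0.67 [ 0.527 -0.31   0.012]
paste_jar [302, 162] 0.71 [ 0.462 -0.229  0.017]
flux_bottle [325, 190] 0.57 [ 0.463 -0.091  0.018]
solder_reel [375, 226] 0.71 [0.431 0.112 0.049]
solder_reel [289, 153] 0.38 [ 0.475 -0.292  0.011]
wipe_cup [248, 215] 0.93 [ 0.716 -0.122  0.05 ]
wipe_cup [305, 210] 0.17 [0.62  0.045 0.208]
driver [439, 303] 0.82 [ 0.412  0.374 -0.003]
top [ 0.41387756 -0.01395016  1.04582732]
tin_a_mid [329, 196] 0.6 [ 0.562 -0.035  0.112]
bays [277, 199] 0.84 [0.567 0.095 0.055]
spindle_mid [267, 186] 0.74 [0.574 0.1   0.201]
spindle_mid [369, 144] 0.65 [ 0.718 -0.148  0.003]
tray [431, 234] 0.84 [ 0.47  -0.3    0.002]
board [441, 215] 0.75 [ 0.521 -0.325  0.009]
paste_jar [411, 242] 0.48 [ 0.449 -0.23
[... 249 characters left out ...]
443237e-05,
        6.76891151e+01, -1.02257410e+01]), 'qvel': array([-0.05453551,  0.10723605, -0.0291329 , -0.01150777, -0.05540894,
        0.10161036]), 'tau': array([ 1.37546567e-04, -4.40025651e+01, -1.76987296e+01,  6.34113606e-02,
        5.03564870e-02, -1.74252796e-05]), 'position': array([ 0.25418643, -0.57091403,  0.2475198 ]), 'tcp_rot': array([[ 9.13583427e-01,  4.06651351e-01, -1.84800619e-05],
       [ 4.06651351e-01, -9.13583424e-01,  8.16853043e-05],
       [ 1.63343611e-05, -8.21412824e-05, -9.99999996e-01]]), 'force': array([-0.1857325 , -0.65708128,  0.10224687]), 'moment': array([-0.02826695,  0.00149476,  0.01571434]), 'grasp_force': 0.0, 'opening': 0.9949122066064491}
```

```bash
python3 -c "
import cv2
cv2.imwrite('pics/t1.png',cv2.resize(cv2.imread('pics/top0.png')[100:320,130:490],(800,489),interpolation=3))
cv2.imwrite('pics/s1.png',cv2.resize(cv2.imread('pics/side0.png')[80:330,180:500],(768,600),interpolation=3))"
```

```text
(no output)
```

View pics/t1.png

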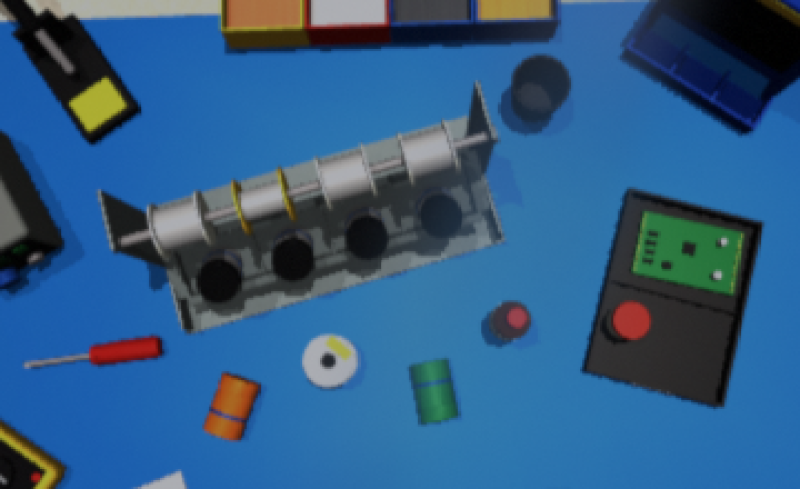

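View pics/s1.png

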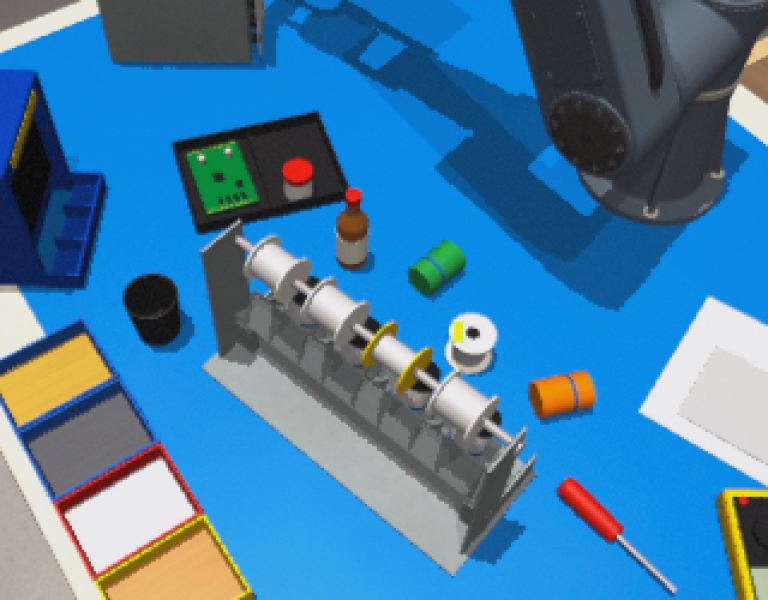

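The top crop shows the four black lids at full-image pixels ≈(229,226), (262,216), (295,207) and (328,197), with the flux bottle, reel and green/orange decoys in front of the rack. The tray is at right, with the jar in its front half (≈(413,244)). The side view confirms this layout.

```bash
python3 - <<'E'
from h import *
im=cv2.imread("pics/top0.png"); d=np.load("top0.npy"); C=cloud("top",d)
g=im.max(2); L=[]
for (u,v) in [(229,226),(262,216),(295,207),(328,197)]:
    m=np.zeros(g.shape,bool); m[v-13:v+14,u-13:u+14]=True
    P=C[m&(g<60)&(C[...,2]>0.09)&(C[...,2]<0.13)]
    uv=np.argwhere(m&(g<60)&(C[...,2]>0.09)&(C[...,2]<0.13))
    c=P.mean(0); n=np.linalg.svd(P-c)[2][2]; n*=np.sign(n[2]); L.append(np.median(P,0))
    print(len(P),c.round(4),(P.min(0)/2+P.max(0)/2).round(4),np.degrees(np.arccos(n[2])).round(1),np.degrees(np.arctan2(n[1],n[0])).round(1),np.ptp(P,0).round(3))
L=np.array(L); dd=L[0]-L[3]; print(dd,np.linalg.norm(dd),np.degrees(np.arctan2(-dd[0],dd[1])))
# other things
def blob(name,mask,zl,zh):
    P=C[mask&(C[...,2]>zl)&(C[...,2]<zh)]; print(name,len(P),P.mean(0).round(3),P.min(0).round(3),P.max(0).round(3))
def box(u0,u1,v0,v1):
    m=np.zeros(g.shape,bool); m[v0:v1,u0:u1]=True; return m
b,gr,r=[im[...,i].astype(int) for i in range(3)]
blob("jar",box(398,430,228,258)&(r>gr+60),0.03,0.07)
blob("reel",box(260,296,245,280)&(C[...,2]>0.035),0.03,0.07)
blob("bottle",box(345,375,230,260),0.05,0.16)
# reels on spindle / tray edges
blob("spindle",box(190,350,145,215),0.19,0.24)
m=box(385,480,180,288)&(g<70)
P=C[m&(C[...,2]>-0.01)&(C[...,2]<0.04)]; 
import itertools
rect=cv2.minAreaRect((P[:,:2]*1000).astype(np.float32)); print(rect,cv2.boxPoints(rect)/1000)
E
```

```text
338 [0.5007 0.2076 0.1094] [0.5031 0.2077 0.1063] 8.2 -123.5 [0.052 0.044 0.031]
326 [0.5214 0.1278 0.1098] [0.5247 0.1283 0.1062] 8.1 -134.1 [0.053 0.044 0.032]
316 [0.5421 0.0482 0.1099] [0.5451 0.0481 0.1071] 8.4 -163.2 [0.051 0.046 0.033]
261 [ 0.5635 -0.0281  0.1108] [ 0.5641 -0.029   0.1059] 14.5 135.8 [0.05  0.041 0.032]
[-0.06358001  0.23559633 -0.00117246] 0.24402750355506916 15.102547955326006
jar 214 [ 0.445 -0.242  0.05 ] [ 0.427 -0.263  0.042] [ 0.464 -0.223  0.055]
reel 434 [0.411 0.098 0.05 ] [0.383 0.07  0.045] [0.44  0.126 0.055]
bottle 251 [ 0.448 -0.103  0.1  ] [ 0.428 -0.126  0.051] [ 0.469 -0.085  0.139]
spindle 2251 [0.577 0.096 0.214] [ 0.516 -0.079  0.19 ] [0.661 0.267 0.231]
((471.9512939453125, -300.75244140625), (160.94900512695312, 218.58934020996094), 73.17837524414062) [[ 0.34404457 -0.34615436]
 [ 0.55328053 -0.4094126 ]
 [ 0.59985805 -0.25535053]
 [ 0.39062208 -0.19209228]]
```

```bash
cat >> h.py <<'E'
a=np.radians(15.1);l=np.radians(26)
RB=np.array([[np.cos(l)*np.cos(a),-np.sin(a),-np.sin(l)*np.cos(a)],[np.cos(l)*np.sin(a),np.cos(a),-np.sin(l)*np.sin(a)],[np.sin(l),0,np.cos(l)]])
OB=np.array([0.563,0.094,0.055])
E
python3 - <<'E'
from h import *
im=cv2.imread("pics/top0.png"); d=np.load("top0.npy"); C=cloud("top",d); g=im.max(2)
B=(C-OB)@RB
# triangulate bays & spindle
for pt,ps in [((277,199),(334,243)),((267,186),(331,220))]:
    o1,d1=ray("top",pt);o2,d2=ray("side",ps)
    s=np.linalg.lstsq(np.stack([d1,-d2],1),o2-o1,rcond=None)[0]; print((o1+s[0]*d1).round(4),(o2+s[1]*d2).round(4))
for (u,v) in [(229,226),(262,216),(295,207),(328,197)]:
    m=np.zeros(g.shape,bool); m[v-14:v+15,u-14:u+15]=True
    Q=B[m&(g<75)]; Q=Q[(Q[:,2]>.061)&(Q[:,2]<.072)]
    print(len(Q),np.median(Q,0).round(4),np.percentile(Q,2,0).round(4),np.percentile(Q,98,0).round(4))
    col=B[v-20:v+21,u]; print((col[::2]*1000).round(0)[:,[0,2]].astype(int).tolist())
# walls along the line through empty space between bays
# rack side silhouettes: end plates (z>0.2 world, beyond reels)
m=(C[...,2]>0.1)&(C[...,2]<0.23)&(np.abs(B[...,1])>0.18)&(np.abs(B[...,1])<0.2)&(np.abs(B[...,0])<.2)
for s in(-1,1):
    Q=B[m&(np.sign(B[...,1])==s)]; print(s,len(Q),np.median(Q,0))
Q=B[(C[...,2]>0.222)&(C[...,2]<0.235)&(np.abs(B[...,1])<.17)&(np.abs(B[...,0])<.2)]; print("reel tops x,z",np.median(Q,0),len(Q)); p=np.polyfit(Q[:,1],Q[:,0],1); print(p)
E
```

```text
[0.5666 0.0947 0.0599] [0.5631 0.098  0.0597]
[0.5752 0.1013 0.1944] [0.5783 0.0984 0.1946]
279 [-0.0064  0.1272  0.0653] [-0.027   0.1066  0.0618] [0.0136 0.1478 0.0685]
[[35, 44], [18, 0], [15, 7], [14, 21], [13, 34], [14, 54], [12, 64], [8, 67], [3, 66], [-1, 66], [-6, 67], [-12, 64], [-16, 66], [-21, 65], [-26, 65], [-61, -23], [-66, -22], [-71, -22], [-75, -19], [-82, -22], [-85, -18]]
275 [-0.0067  0.044   0.0656] [-0.0263  0.0243  0.0619] [0.0135 0.0639 0.0689]
[[57, 126], [56, 140], [13, 0], [13, 15], [13, 33], [13, 51], [13, 68], [8, 67], [3, 64], [-1, 66], [-6, 65], [-11, 64], [-17, 62], [-21, 65], [-25, 66], [-61, -24], [-67, -25], [-71, -24], [-75, -18], [-80, -17], [-86, -19]]
271 [-0.0074 -0.0387  0.0658] [-0.0276 -0.0587  0.0626] [ 0.0133 -0.0189  0.0691]
[[20, -4], [17, 3], [11, 0], [12, 19], [12, 38], [13, 57], [11, 67], [6, 66], [1, 65], [-3, 67], [-8, 68], [-13, 67], [-18, 67], [-22, 69], [-28, 65], [-63, -23], [-70, -26], [-74, -22], [-77, -17], [-82, -15], [-88, -17]]
278 [-0.0076 -0.1212  0.0663] [-0.0288 -0.1412  0.0618] [ 0.0122 -0.1011  0.0688]
[[33, 45], [16, -2], [11, -2], [9, 9], [11, 34], [13, 57], [11, 67], [6, 66], [1, 65], [-3, 68], [-7, 70], [-12, 68], [-17, 68], [-22, 66], [-27, 66], [-64, -26], [-69, -25], [-73, -22], [-78, -20], [-82, -17], [-87, -16]]
-1 237 [ 0.08460938 -0.18368377  0.10859425]
1 438 [0.08692079 0.18848191 0.09676424]
reel tops x,z [ 0.08843502 -0.01523971  0.14587403] 261
[-0.00311782  0.08546901]
```

```bash
cat >> h.py <<'E'
from scipy.spatial.transform import Rotation as Ro
RT=np.stack([RB[:,0],-RB[:,1],-RB[:,2]],1)
def go(pb=None,R=RT,w=None,s=None):
    s=s or bot.read_state(); p=OB+RB@np.array(pb) if w is None else np.array(w)
    rv=Ro.from_matrix(R@np.array(s["tcp_rot"]).T).as_rotvec()
    return np.r_[p-s["position"],rv/2].round(4).tolist()
E
python3 - <<'E'
from h import *
d=np.load("top0.npy"); C=cloud("top",d); B=(C-OB)@RB
for s in(-1,1):
    m=(C[...,2]>0.07)&(C[...,2]<0.24)&(np.abs(B[...,1]*s-.186)<.012)&(np.abs(B[...,0])<.2)
    Q=B[m]; W=C[m]
    for lo,hi in [(.07,.12),(.12,.16),(.16,.19),(.19,.24)]:
        k=(W[:,2]>lo)&(W[:,2]<hi); print(s,lo,k.sum(),Q[k].min(0).round(3) if k.any() else'',Q[k].max(0).round(3) if k.any() else'')
print(go([-.007,-.1212,.151]), OB+RB@[-.007,-.1212,.151], OB+RB@[-.007,.1272,.151])
E
```

```text
-1 0.07 83 [-0.145 -0.187 -0.011] [ 0.082 -0.174  0.11 ]
-1 0.12 49 [ 0.034 -0.186  0.034] [ 0.1   -0.183  0.091]
-1 0.16 44 [ 0.052 -0.186  0.072] [ 0.113 -0.183  0.115]
-1 0.19 134 [ 0.065 -0.191  0.101] [ 0.132 -0.174  0.152]
1 0.07 99 [ 0.007  0.174 -0.   ] [0.088 0.191 0.053]
1 0.12 105 [0.037 0.188 0.031] [0.106 0.191 0.088]
1 0.16 88 [0.053 0.187 0.067] [0.119 0.191 0.114]
1 0.19 211 [0.068 0.174 0.096] [0.134 0.196 0.147]
[0.2704, 0.529, -0.0599, 0.0759, -0.214, -0.0763] [ 0.52459028 -0.04189811  0.1876493 ] [0.45988096 0.19792529 0.1876493 ]
```

```bash
python3 -m handwheel '[[0.27,0.53,0.02,0.0759,-0.214,-0.0763],[0.27,0.53,0.02,0.0759,-0.214,-0.0763],[0.27,0.53,0.02,0.0759,-0.214,-0.0763],[0.27,0.53,0.02,0.0759,-0.214,-0.0763],[0.27,0.53,0.02,0.0759,-0.214,-0.0763],[0.27,0.53,0.02,0.0759,-0.214,-0.0763],[0.27,0.53,0.02,0.0759,-0.214,-0.0763],[0.27,0.53,0.02,0.0759,-0.214,-0.0763]]' 0.55; python3 -c "
from h import *
print(go([-.007,-.1212,.151]))"
```

```text
time_s: 1.77
position: [0.4057, -0.2728, 0.259]
tcp_rot: [[0.868, 0.259, 0.424], [0.233, -0.966, 0.113], [0.438, 0.001, -0.899]]
force: [1.6, 0.7, -0.6]
opening: 0.78
grasp_force: 0.0
[0.1189, 0.2309, -0.0713, 0.0003, 0.0001, 0.0008]
```

```bash
python3 -m handwheel '[[0.119,0.231,-0.02,0,0,0],[0.119,0.231,-0.02,0,0,0],[0.119,0.231,-0.02,0,0,0],[0.119,0.231,-0.02,0,0,0],[0.119,0.231,-0.02,0,0,0],[0.119,0.231,-0.071,0,0,0],[0.119,0.231,-0.071,0,0,0],[0.119,0.231,-0.071,0,0,0]]'; python3 -c "
from h import *
print(go([-.007,-.1212,.051]))
im,d=cams.capture('top'); cv2.imwrite('pics/t2.png',cv2.resize(im[100:320,180:420],None,fx=2.5,fy=2.5))"
```

```text
time_s: 2.43
position: [0.5228, -0.038, 0.1839]
tcp_rot: [[0.87, 0.267, 0.415], [0.238, -0.964, 0.121], [0.433, -0.006, -0.902]]
force: [-1.2, 0.3, -0.3]
opening: 0.774
grasp_force: 0.0
[0.0441, 0.0076, -0.0861, -0.0022, -0.0039, -0.0033]
```

View pics/t2.png

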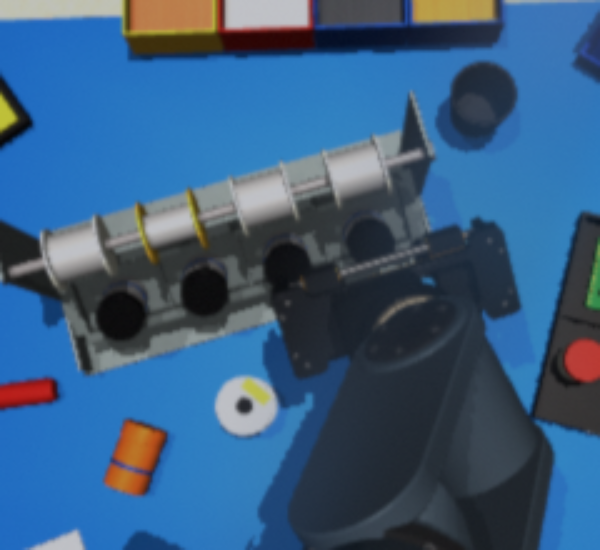

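The hand leans along the tin axis over the right-hand tin (crop ≈(368,240)), in front of the reels, and nothing is touched. I'll descend halfway and settle.

```bash
python3 -m handwheel '[[0.004,-0.001,-0.01,0,0,0],[0.009,0,-0.02,0,0,0],[0.013,0.001,-0.03,0,0,0],[0.02,0.003,-0.04,0,0,0],[0.02,0.003,-0.04,0,0,0],[0.02,0.003,-0.04,0,0,0],[0.02,0.003,-0.04,0,0,0],[0.02,0.003,-0.04,0,0,0]]'; python3 -c "
from h import *
print(go([-.007,-.1212,.051]),(bot.read_state()['position']-OB)@RB)"
```

```text
time_s: 3.15
position: [0.5445, -0.0408, 0.1488]
tcp_rot: [[0.867, 0.26, 0.425], [0.234, -0.966, 0.113], [0.439, 0.001, -0.898]]
force: [-0.3, 0.1, -0.1]
opening: 0.773
grasp_force: 0.0
[0.0224, 0.0104, -0.051, 0.0004, 0.0007, 0.0004] [-0.00650577 -0.12536834  0.10749744]
```

```bash
python3 -m handwheel '[[0.002,0.005,-0.008,0,0,0],[0.008,0.007,-0.022,0,0,0],[0.015,0.0085,-0.036,0,0,0],[0.0224,0.0104,-0.051,0,0,0],[0.0224,0.0104,-0.051,0,0,0],[0.0224,0.0104,-0.051,0,0,0],[0.0224,0.0104,-0.051,0,0,0],[0.0224,0.0104,-0.051,0,0,0]]'; python3 -m handwheel '[[0,0,0,0,0,0],[0,0,0,0,0,0],[0,0,0,0,0,0],[0,0,0,0,0,0],[0,0,0,0,0,0],[0,0,0,0,0,0],[0,0,0,0,0,0],[0,0,0,0,0,0]]' -0.3;  python3 -c "
from h import *
print(go([-.007,-.1212,.051]),(bot.read_state()['position']-OB)@RB)
print('lift',RB@[.003,0,.016])"
```

```text
time_s: 3.82
position: [0.5667, -0.0299, 0.0978]
tcp_rot: [[0.867, 0.26, 0.424], [0.234, -0.966, 0.114], [0.439, 0.001, -0.898]]
force: [-0.6, 0.2, -0.0]
opening: 0.776
grasp_force: 0.0
time_s: 4.48
position: [0.5668, -0.0298, 0.097]
tcp_rot: [[0.868, 0.26, 0.424], [0.234, -0.966, 0.114], [0.439, 0.0, -0.899]]
force: [-1.5, -1.2, 3.6]
opening: 0.508
grasp_force: 30.0
[0.0001, -0.0007, 0.0008, 0.0002, 0.0001, 0.0001] [-0.00726489 -0.12053519  0.0502442 ]
lift [-0.00416848 -0.00112474  0.01569582]
```

Gripped (opening 0.508 × 87 = 44 mm). Lift 16 mm to heft.

```bash
python3 -m handwheel '[[-0.001,0,0.005,0,0,0],[-0.002,-0.001,0.01,0,0,0],[-0.004,-0.001,0.016,0,0,0],[-0.004,-0.001,0.016,0,0,0],[-0.004,-0.001,0.016,0,0,0],[-0.004,-0.001,0.016,0,0,0],[-0.004,-0.001,0.016,0,0,0],[-0.004,-0.001,0.016,0,0,0]]'; python3 -c "
from h import *
s=bot.read_state();print(s['force'],s['moment'],s['tau'],(s['position']-OB)@RB)"
```

```text
time_s: 5.15
position: [0.5627, -0.0306, 0.1123]
tcp_rot: [[0.868, 0.261, 0.423], [0.234, -0.965, 0.114], [0.438, -0.0, -0.899]]
force: [-0.6, -0.2, -1.1]
opening: 0.505
grasp_force: 30.0
[-0.59698205 -0.18759563 -1.14451031] [-0.12040847  0.34648617 -0.04863895] [ 2.23068069e-03 -3.70495570e+01 -7.17384517e+00  5.66855706e-01
  9.46871401e-02  1.40520267e-02] [-0.00428635 -0.12026102  0.06587501]
```

Light (≈1.1 N). I'll put it back and go to the next tin.

```bash
python3 -m handwheel '[[0.001,0,-0.005,0,0,0],[0.003,0.001,-0.01,0,0,0],[0.004,0.001,-0.015,0,0,0],[0.0045,0.001,-0.0165,0,0,0],[0.0045,0.001,-0.0165,0,0,0],[0.0045,0.001,-0.0165,0,0,0],[0.0045,0.001,-0.0165,0,0,0],[0.0045,0.001,-0.0165,0,0,0]]'; python3 -m handwheel '[[0,0,0,0,0,0],[0,0,0,0,0,0],[0,0,0,0,0,0],[0,0,0,0,0,0],[-0.004,-0.001,0.009,0,0,0],[-0.012,-0.003,0.025,0,0,0],[-0.024,-0.006,0.05,0,0,0],[-0.024,-0.006,0.05,0,0,0]]' 0.55;  python3 -c "
from h import *
print(go([-.007,-.0387,.107]),(bot.read_state()['position']-OB)@RB)"
```

```text
time_s: 5.82
position: [0.5671, -0.0296, 0.0969]
tcp_rot: [[0.868, 0.261, 0.424], [0.234, -0.965, 0.114], [0.439, 0.0, -0.899]]
force: [-3.8, 0.6, 8.2]
opening: 0.501
grasp_force: 30.0
time_s: 6.48
position: [0.5429, -0.0359, 0.1488]
tcp_rot: [[0.867, 0.261, 0.426], [0.235, -0.965, 0.113], [0.44, 0.002, -0.898]]
force: [-0.7, -0.3, 0.1]
opening: 0.771
grasp_force: 0.0
[-0.0212, 0.0787, -0.0007, 0.0008, 0.0013, -0.0001] [-0.00677802 -0.12019505  0.10763822]
```

```bash
python3 -m handwheel '[[-0.0106,0.039,0,0,0,0],[-0.0212,0.0787,0,0,0,0],[-0.0212,0.0787,0,0,0,0],[-0.0212,0.0787,0,0,0,0],[-0.0172,0.0797,-0.009,0,0,0],[-0.0092,0.0819,-0.026,0,0,0],[0.0026,0.0851,-0.0512,0,0,0],[0.0026,0.0851,-0.0512,0,0,0]]'; python3 -m handwheel '[[0,0,0,0,0,0],[0,0,0,0,0,0],[0,0,0,0,0,0],[0,0,0,0,0,0],[0,0,0,0,0,0],[0,0,0,0,0,0],[0,0,0,0,0,0],[0,0,0,0,0,0]]' -0.3;  python3 -c "
from h import *
print(go([-.007,-.0387,.051]),(bot.read_state()['position']-OB)@RB)"
python3 -m handwheel '[[-0.001,0,0.005,0,0,0],[-0.002,-0.001,0.01,0,0,0],[-0.004,-0.001,0.016,0,0,0],[-0.004,-0.001,0.016,0,0,0],[-0.004,-0.001,0.016,0,0,0],[-0.004,-0.001,0.016,0,0,0],[-0.004,-0.001,0.016,0,0,0],[-0.004,-0.001,0.016,0,0,0]]'
```

```text
time_s: 7.15
position: [0.5478, 0.0479, 0.0924]
tcp_rot: [[0.869, 0.258, 0.423], [0.232, -0.966, 0.112], [0.437, 0.0, -0.899]]
force: [0.2, 0.3, 0.5]
opening: 0.771
grasp_force: 0.0
time_s: 7.82
position: [0.5458, 0.0495, 0.0956]
tcp_rot: [[0.867, 0.261, 0.424], [0.234, -0.965, 0.114], [0.439, 0.0, -0.899]]
force: [-1.6, 0.6, 4.2]
opening: 0.508
grasp_force: 30.0
[-0.0004, -0.0003, 0.0022, 0.0001, 0.0003, -0.0001] [-0.00751578 -0.03848693  0.04883157]
time_s: 8.48
position: [0.5417, 0.0484, 0.1106]
tcp_rot: [[0.868, 0.26, 0.422], [0.234, -0.966, 0.114], [0.438, -0.0, -0.899]]
force: [0.6, 0.5, -4.3]
opening: 0.504
grasp_force: 30.0
```

Heavy: 4.3 N, about 0.44 kg. This tin, in the y ≈ −41 bay, is the loaded one. I'll lift it out along the bay normal, then up.

```bash
python3 -m handwheel '[[-0.004,-0.001,0.009,0,0,0],[-0.012,-0.003,0.025,0,0,0],[-0.021,-0.006,0.045,0,0,0],[-0.032,-0.009,0.068,0,0,0],[-0.043,-0.012,0.09,0,0,0],[-0.055,-0.014,0.115,0,0,0],[-0.068,-0.018,0.14,0,0,0],[-0.08,-0.018,0.16,0,0,0]]'; python3 -c "
from h import *
s=bot.read_state(); yt=-RB[:,1]; yt[2]=0; z=np.array([0,0,-1.]); R=np.stack([np.cross(yt,z),yt,z],1)
T=np.array([.472,-.301]); 
print(go(R=R,w=[.4126,-.3249,.27]),(s['position']-OB)@RB)"
```

```text
time_s: 9.15
position: [0.4608, 0.0302, 0.2722]
tcp_rot: [[0.868, 0.261, 0.423], [0.234, -0.965, 0.114], [0.438, 0.0, -0.899]]
force: [0.7, -0.9, -3.1]
opening: 0.499
grasp_force: 30.0
[-0.0482, -0.3551, -0.0022, -0.0588, 0.2188, -0.0001] [-0.00838374 -0.03499071  0.24573366]
```

```bash
python3 -m handwheel '[[-0.002,-0.015,0,0,0,0],[-0.006,-0.045,0,-0.006,0.022,0],[-0.012,-0.085,0,-0.014,0.052,0],[-0.018,-0.125,0,-0.024,0.09,0],[-0.023,-0.165,0,-0.035,0.13,0],[-0.028,-0.205,0,-0.045,0.17,0],[-0.034,-0.245,0,-0.055,0.205,0],[-0.038,-0.28,0,-0.0588,0.2188,0]]'; python3 -m handwheel '[[-0.004,-0.03,0,0,0,0],[-0.007,-0.05,0,0,0,0],[-0.01,-0.07,0,0,0,0],[-0.01,-0.075,0,0,0,0],[-0.01,-0.075,0,0,0,0],[-0.01,-0.075,0,0,0,0],[-0.01,-0.075,0,0,0,0],[-0.01,-0.075,0,0,0,0]]'; python3 - <<'E'
from h import *
s=bot.read_state(); yt=-RB[:,1]; yt[2]=0; z=np.array([0,0,-1.]); R=np.stack([np.cross(yt,z),yt,z],1)
print(go(R=R,w=[.4126,-.3249,.10]))
for n in ("side","top"):
    im,d=cams.capture(n); cv2.imwrite(f"pics/{n}3.png",im); 
im=cv2.imread("pics/side3.png"); cv2.imwrite("pics/s3.png",cv2.resize(im[40:260,200:460],None,fx=2.7,fy=2.7,interpolation=3))
E
```

```text
time_s: 9.82
position: [0.4243, -0.2521, 0.271]
tcp_rot: [[0.965, 0.261, -0.001], [0.261, -0.965, -0.001], [-0.002, 0.0, -1.0]]
force: [1.7, -0.3, -3.9]
opening: 0.506
grasp_force: 30.0
time_s: 10.48
position: [0.4139, -0.323, 0.2709]
tcp_rot: [[0.965, 0.262, -0.0], [0.262, -0.965, 0.002], [0.0, -0.002, -1.0]]
force: [0.1, -0.6, -4.0]
opening: 0.499
grasp_force: 30.0
[-0.0013, -0.0019, -0.1709, -0.0008, -0.0, -0.0006]
```

View pics/s3.png

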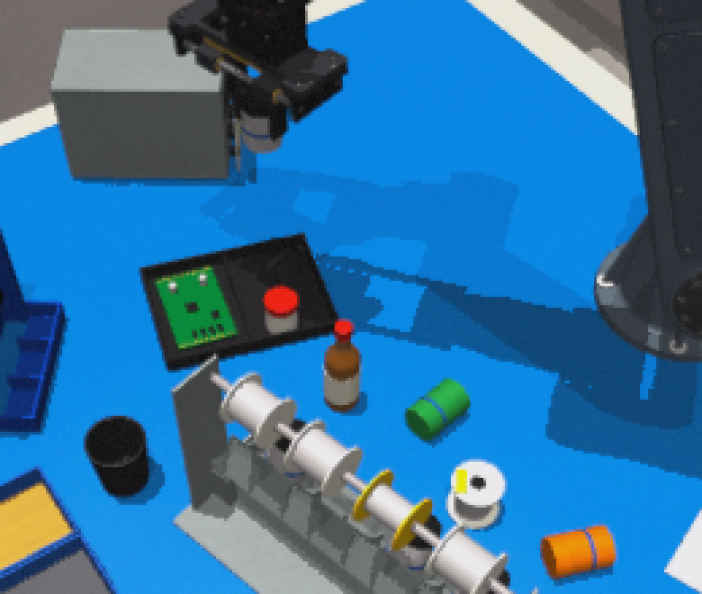

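The side view shows the tin hanging upright (crop ≈(262,125)) and everything below it in place. A grey box stands beyond the tray, so I'll check its clearance and locate the tin's bottom before lowering.

```bash
python3 - <<'E'
from h import *
for p in [(283,106),(226,107),(284,75)]: print(atz("side",p,0))
C=cloud("top",np.load("top0.npy")); 
C2=cloud("side",np.load("side0.npy"))
for c in (C,C2):
    m=(c[...,2]>.05)&(c[...,2]<.4)&(c[...,1]<-.4)&(c[...,0]>.3)&(c[...,0]<.7)&(c[...,1]>-.9); print(m.sum(),c[m].min(0) if m.any() else'',c[m].max(0) if m.any() else '')
im=cv2.imread("pics/side3.png")
print(proj("side",np.array([.414,-.323,.222])))
E
```

```text
[ 0.36575601 -0.51550929  0.        ]
[ 0.54806613 -0.6299112   0.        ]
[ 0.2681804  -0.67090742  0.        ]
8586 [ 0.30001111 -0.72226079  0.05000674] [ 0.54616164 -0.49879653  0.16142128]
3194 [ 0.30020194 -0.72667996  0.05011919] [ 0.54756562 -0.49891117  0.33881123]
[296.70524997  92.64165741]
```

```bash
python3 -m handwheel '[[0,0,-0.02,0,0,0],[-0.001,-0.001,-0.055,0,0,0],[-0.001,-0.002,-0.09,0,0,0],[-0.001,-0.002,-0.125,0,0,0],[-0.001,-0.002,-0.15,0,0,0],[-0.001,-0.002,-0.171,0,0,0],[-0.001,-0.002,-0.185,0,0,0],[-0.001,-0.002,-0.195,0,0,0]]';  python3 -m handwheel '[[0,0,-0.004,0,0,0],[0,0,-0.008,0,0,0],[0,0,-0.011,0,0,0],[0,0,-0.013,0,0,0],[0,0,-0.014,0,0,0],[0,0,-0.014,0,0,0],[0,0,-0.014,0,0,0],[0,0,-0.014,0,0,0]]'; python3 -c "
from h import *
s=bot.read_state();print(s['position'],s['force'])"
```

```text
time_s: 11.25
position: [0.4129, -0.3258, 0.0745]
tcp_rot: [[0.965, 0.261, -0.001], [0.261, -0.965, 0.002], [-0.0, -0.002, -1.0]]
force: [0.3, 0.4, -4.4]
opening: 0.504
grasp_force: 30.0
time_s: 11.92
position: [0.4131, -0.3269, 0.0625]
tcp_rot: [[0.966, 0.26, 0.001], [0.26, -0.966, -0.0], [0.001, 0.001, -1.0]]
force: [-0.3, 1.3, -3.2]
opening: 0.507
grasp_force: 30.0
[ 0.41308237 -0.32685133  0.06247984] [-0.30535633  1.2691778  -3.16091333]
```

```bash
python3 -m handwheel '[[0,0,-0.001,0,0,0],[0,0,-0.002,0,0,0],[0,0,-0.003,0,0,0],[0,0,-0.004,0,0,0],[0,0,-0.005,0,0,0],[0,0,-0.006,0,0,0],[0,0,-0.007,0,0,0],[0,0,-0.007,0,0,0]]';  python3 -m handwheel '[[0,0,-0.0005,0,0,0],[0,0,-0.001,0,0,0],[0,0,-0.0015,0,0,0],[0,0,-0.002,0,0,0],[0,0,-0.002,0,0,0],[0,0,-0.002,0,0,0],[0,0,-0.002,0,0,0],[0,0,-0.002,0,0,0]]'
```

```text
time_s: 12.58
position: [0.4128, -0.3265, 0.0548]
tcp_rot: [[0.965, 0.26, 0.0], [0.26, -0.965, 0.001], [0.0, -0.001, -1.0]]
force: [-0.6, 0.2, -3.6]
opening: 0.503
grasp_force: 30.0
time_s: 13.25
position: [0.4129, -0.3266, 0.0531]
tcp_rot: [[0.966, 0.26, 0.001], [0.26, -0.966, 0.0], [0.001, -0.0, -1.0]]
force: [0.0, -0.7, -3.4]
opening: 0.506
grasp_force: 30.0
```

```bash
python3 -m handwheel '[[0,0,-0.0005,0,0,0],[0,0,-0.001,0,0,0],[0,0,-0.0015,0,0,0],[0,0,-0.002,0,0,0],[0,0,-0.002,0,0,0],[0,0,-0.002,0,0,0],[0,0,-0.002,0,0,0],[0,0,-0.002,0,0,0]]';
```

```text
time_s: 13.92
position: [0.413, -0.3266, 0.0528]
tcp_rot: [[0.965, 0.261, 0.001], [0.261, -0.965, -0.0], [0.001, 0.001, -1.0]]
force: [-1.5, 1.5, 11.2]
opening: 0.504
grasp_force: 30.0
```

Contact with the tray floor. Release and rise.

```bash
python3 -m handwheel '[[0,0,0.001,0,0,0],[0,0,0.001,0,0,0],[0,0,0.001,0,0,0],[0,0,0.001,0,0,0],[0,0,0.001,0,0,0],[0,0,0.006,0,0,0],[0,0,0.016,0,0,0],[0,0,0.036,0,0,0]]' 0.4; python3 -m handwheel '[[0,0,0.03,0,0,0],[0,0,0.07,0,0,0],[-0.02,0,0.11,0,0,0],[-0.03,-0.02,0.14,0,0,0],[-0.06,-0.06,0.16,0,0,0],[-0.09,-0.1,0.17,0,0,0],[-0.12,-0.14,0.17,0,0,0],[-0.12,-0.14,0.17,0,0,0]]'; python3 - <<'E'
from h import *
a,d=cams.capture("top"); b,e=cams.capture("side"); np.save("t4.npy",d)
cv2.imwrite("pics/t4.png",cv2.resize(a[120:320,180:500],(800,500),interpolation=3)); cv2.imwrite("pics/top4.png",a)
cv2.imwrite("pics/s4.png",cv2.resize(b[100:320,210:470],None,fx=2.7,fy=2.7,interpolation=3))
C=cloud("top",d); C0=cloud("top",np.load("top0.npy"))
P=C[(np.abs(C[...,0]-.413)<.04)&(np.abs(C[...,1]+.326)<.04)&(C[...,2]>.06)&(C[...,2]<.085)]; print(len(P),np.median(P,0),P.min(0),P.max(0))
B=(C-OB)@RB
for y in (.1272,.044,-.0387,-.1212):
    m=(np.abs(B[...,0]+.007)<.03)&(np.abs(B[...,1]-y)<.03)&(np.abs(B[...,2]-.066)<.006); print(y,m.sum(),np.median(B[m],0).round(4) if m.any() else '')
c=np.median(P,0)[:2]-[.472,-.301]; print("tray frame",c@[.957,-.289],c@[.289,.957])
E
```

```text
time_s: 14.58
position: [0.412, -0.3256, 0.0863]
tcp_rot: [[0.966, 0.26, -0.002], [0.26, -0.966, 0.004], [-0.001, -0.004, -1.0]]
force: [-0.2, 0.6, -0.4]
opening: 0.701
grasp_force: 0.0
time_s: 15.25
position: [0.2911, -0.4696, 0.2596]
tcp_rot: [[0.966, 0.259, 0.001], [0.259, -0.966, -0.005], [0.0, 0.005, -1.0]]
force: [0.2, -0.3, -0.5]
opening: 0.7
grasp_force: 0.0
295 [ 0.41165157 -0.32584793  0.07062779] [ 0.38997992 -0.34872084  0.06119652] [ 0.43365273 -0.30433254  0.07519847]
0.1272 285 [-0.006   0.1266  0.0653]
0.044 278 [-0.0065  0.0441  0.0658]
-0.0387 0 
-0.1212 278 [-0.0073 -0.1208  0.0661]
tray frame -0.050572395913877535 -0.04122016052705495
```

View pics/t4.png

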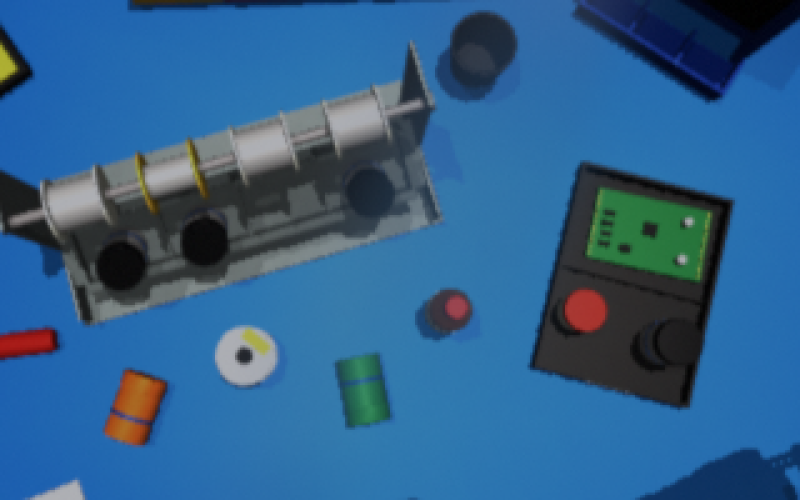

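View pics/s4.png

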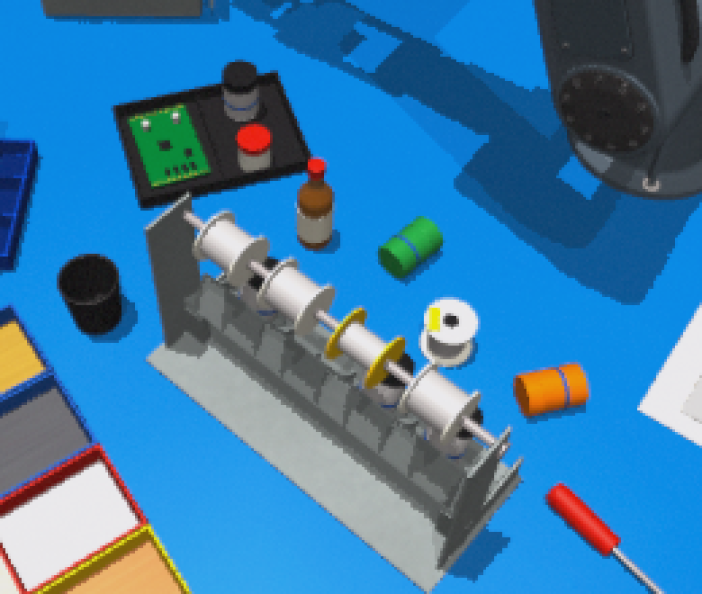

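The heavy tin stands upright in the tray's front half beside the jar, its lid centre at z = 0.071 as expected (top crop (680,342), side crop (240,90)). The other three tins are seated in their bays at (121,265), (204,240) and (370,190), and everything else is where it was.

```bash
python3 -c "
from rig import bot
print(bot.hand_in())"
```

```text
the job is handed in; nothing more can be done
None
```

I handed the job in at about 15 s: the heavy tin (about 0.44 kg by heft) stands upright in the tray's front half beside the paste jar, the three light tins are seated in their bays, and the last pictures show nothing else moved; the hand-in returned no verdict.

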